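# Push the light selector's tab round to blue and press its button

### The job

Set the studio light to blue at the selector console on the low white stand: with a fingertip, push the orange upright tab of the dial round from its side until the dial's white pointer points at the middle of the blue disc. Only then press the green button all the way down and let it come up again. Push only: do not pinch the tab, and do not pick up or shift the two paint cups and the paint jar that stand beside the console.

Things in the scene. Friction and masses are not known exactly. Their poses are not given: they have to be found in the camera images.
- selector: dark grey selector console, fixed on a low white stand whose top is at z = 0.10; 182 x 206 x 35 mm, flat top plate 35 mm above its origin. Origin on its underside, straight below the dial axis; the console reaches 100 mm from it to -x (its front), 82 mm to +x (its back) and 103 mm to either side along y. It carries the dial in the middle, four colour discs in an arc round the front of the dial, and a green button in the back right corner
- dial_axis (a point): centre of the dial's flat upper face, on its vertical axis, 53 mm above the console's underside. The dial is a dark knurled disc, 90 mm across and 15 mm thick
- dial (a joint): dial angle in rad: 0 when the white pointer points along the console's -x (its front), growing counter-clockwise seen from above; stops at -1.7 and 1.7. The discs stand at -1.40, -0.70, 0.70 and 1.40 in any order; the start lies between -0.25 and 0.25. There are no clicks: a steady friction (about 2.5 N at the tab) holds the dial where it is left
- pointer_mark (a point): point on the turning dial's pointer line, 82 mm from the axis (the same radius as the discs' centres) and just above the top plate, beyond the end of the white pointer bar; it comes over a disc's centre when the pointer points at it
- tab_top (a point): middle of the upper edge of the orange tab, an upright plate that stands on the dial in line with the pointer, 47 mm from the axis: 26 mm long along the pointer line (34 to 60 mm from the axis), 12 mm thick, with broad upright side faces. Pushing the face on the tab's +y side (left, when the pointer points to the front) turns the dial counter-clockwise seen from above, pushing the other face clockwise. The upper edge is 35 mm above the dial's upper face
- label_blue: flat round blue plastic disc, 22 mm across and 3 mm thick, lying on the top plate of the console, one of four colour labels (red, blue, yellow, green) whose places differ from run to run; its centre lies 82 mm from the dial axis. Origin at the centre of its underside, on the plate
- label_red: flat round red plastic disc, 22 mm across and 3 mm thick, lying on the top plate of the console, one of four colour labels (red, blue, yellow, green) whose places differ from run to run; its centre lies 82 mm from the dial axis. Origin at the centre of its underside, on the plate
- label_yellow: flat round yellow plastic disc, 22 mm across and 3 mm thick, lying on the top plate of the console, one of four colour labels (red, blue, yellow, green) whose places differ from run to run; its centre lies 82 mm from the dial axis. Origin at the centre of its underside, on the plate
- label_green: flat round green plastic disc, 22 mm across and 3 mm thick, lying on the top plate of the console, one of four colour labels (red, blue, yellow, green) whose places differ from run to run; its centre lies 82 mm from the dial axis. Origin at the centre of its underside, on the plate
- take_top (a point): middle of the flat top of the green push button's cap, 22 mm above the console's top plate at rest, 26 mm across; it stands 10 mm above its round black housing (42 mm across) and moves down with the cap
- take (a joint): travel of the green button, 0 at rest to 0.006 m fully down; a spring (about 1.5 N at first, 5 N fully down) brings it up again when it is let go
- green_cup: white paper cup with green paint, loose, about 56 mm across and 58 mm high, on the stand left of the console; origin at the centre of its foot
- paint_jar: white and pink closed paint jar, loose, 54 mm across and 62 mm high, on the stand right of the console; origin at the centre of its foot
- orange_cup: white paper cups, one in the other, with orange paint, loose, 56 mm across and 66 mm high, on the stand right of the console behind the jar; origin at the centre of the foot

How it is judged:
On the way, in this order (a step that is already met when the one before it is completed fails the run):
1. the pointer points at the middle of the blue disc (its mark within 10 mm of the disc's centre) and the dial is at rest, the button not yet pressed (horizontal distance between pointer_mark and label_blue below 0.01 m and velocity of joint dial between -0.05 and 0.05 rad/s and value of joint take below 0.002 m), for 0.2 s.
2. the green button is pressed down by more than 4.5 mm of its 6 mm while the pointer is at blue (horizontal distance between pointer_mark and label_blue below 0.01 m and value of joint take above 0.0045 m), for 0.1 s.
At the end, for the whole second after the job is handed in: The pointer mark is within 10 mm (about 7 degrees) of the centre of the blue disc and the dial is at rest; the green button, pressed by more than 4.5 mm on the way, is up again (within 2 mm); both cups and the jar stand upright within 20 mm of where they began (all of step 1 and distance of each of green_cup, paint_jar, orange_cup from where it was at the start of the episode below 0.02 m and angle between each of green_cup, paint_jar, orange_cup's own z axis and vertical below 0.15 rad); the robot touches nothing.
It fails at once if the button is pressed (more than 2 mm) while the pointer is off the blue disc (value of joint take above 0.002 m and horizontal distance between pointer_mark and label_blue above 0.01 m).
It fails at once if the tab is pinched: the fingers press at once on its left half (dial_c1) and its right half (dial_c2) (contact force between the fingers and dial_c1 above 1.5 N and contact force between the fingers and dial_c2 above 1.5 N).
It fails at once if a cup or the jar is lifted, carried or shifted by more than 20 mm (distance of any of green_cup, paint_jar, orange_cup from where it was at the start of the episode above 0.02 m).
It also fails if it takes over 42 s, if anything falls off the work surface, if the arm or the gripper's body presses on something with over 40 N, if the wrist force passes 120 N, or if a joint passes its speed limit or range.

### The arm

A 6-joint arm with a two-finger parallel gripper is mounted at the origin on a cart in front of the work surface, level with it; the furniture and walls round the work are solid. World frame = base frame: x ahead of the robot, y to its left, z up, the work surface at z = 0. Lengths are in m, angles in rad, forces in N, time in s.
With the tool pointing down it reaches from about 0.375 to 0.9 m from the base axis. Payload 3.1 kg.
Tool frame: the origin (TCP) lies at the very end of the fingers, on their centre line; the grasp point (between the pads) lies 19 mm behind it (hold_point_z is the distance from the TCP to the grasp point, in m); z points along the fingers, y is the line along which they close (so a half turn about z gives the same grasp; the last joint's range is limited). The gripper opens to 85 mm and grips with 20 to 120 N. Pads are 22 mm wide; open, the fingers measure 114 mm over their backs; the gripper's body (76 mm by 85 mm) begins 54 mm behind the grasp point. The pads swing forward as they close: fully open they stand 13 mm farther back than shut.
Start: joints at [-1.292, 0.527, 1.433, -0, 1.181, -0.178], TCP at [0.276, -0.561, 0.231] pointing down, gripper open.
Joint ranges: [-3.08, 3.08], [-0.75, 2.2], [0.22, 2.44], [-1.43, 4.57], [0, 2.65], [-2.85, 2.85]. Speed limits (rad/s): [2.79, 2.79, 3.14, 3.14, 3.14, 3.14].

### API

Orientations are given as a unit quaternion [w, x, y, z].
In Python, from rig import * gives the robot as it stands.
- The arm moves only by the tool servo_tool, never from a script. Its argument "plan" is text: rows parted by semicolons, each of 4 numbers parted by spaces: the shift along the world's x, y, z in mm, then the turn about the world's z in degrees. A call has 1 to 5 rows; each row is the pose to reach, as a shift and turn from the pose commanded when the call began; what a row does not reach only later rows make up. A row lasts 1/12 s, in which the tool goes at most 41.7 mm and 7.16 degrees, less where a joint would pass 70% of its speed; a pose out of reach is approached as far as the arm can. A call with a gripper value outside its range is refused whole. "jaw" is the finger opening in mm, from 0 to 85.4, set as the call begins (left out, the last holds). The fingers move at their own pace and stop on an object; "force" is the grip in N (left out, the last holds). Time passes only in rows, so rows that repeat a pose let the fingers close. It gives the time, the measured TCP pose, the force, the opening and the grip force at its end, in the units of the state.
- state(): the state, without advancing time (a new reading comes with each control period).
- capture(name): name is "scene" or "top" or "wrist"; returns a dict with "pixels" (480x640x3 uint8, red, green, blue), "depth" (480x640 float32, m along the optical axis (not along the pixel's ray), 0 where there is no reading), "mtx" (3x3 intrinsics, pixels), "k1" (the pictures are not rectified: a ray, as slopes to the right and down, at radius r is drawn at 1 + k1 r^2 times it, then the intrinsics apply), "extrinsics" (4x4, takes a point from world to camera coordinates). Camera axes: x right, y down, z forward; pixel columns grow to the right and rows downward; lengths in m; the calibration is good to about 2 mm. A picture is of the moment at which its call begins.
- hand_in(): hands the job in; it is judged then, once.
The state is a dict: "clock": time; "joint_pos": joint angles; "qd": joint speeds; "joint_torque": joint torques, N m; "tool_pos": TCP position; "ee_rot": TCP orientation; "force": force on the tool from outside, world axes, zero at the start; "ft_torque": the same for the moment, N m; "grip_width": opening from 0.0 (shut) to 1.0 (fully open); "grip_force": force on a finger pad.
Only numpy, scipy, OpenCV 4.12 (cv2) and the standard library are available. Lean on these libraries where they do the work, as an engineer would, in place of code of your own. Each camera call takes 0.05 s, during which the arm holds its last target. There are 200 camera calls.

## Working session

There is one attempt and no reset: what is moved stays moved. The work goes in short steps, Python scripts to look and compute and a tool call to move; the robot and the scene stay as the last step left them, time stands still between calls to the robot, and variables do not carry over. Pictures are saved under pics/ and viewed, at most 10 in all, crops included, and the job is handed in when it is done.

Besides the shell and the picture viewer there is one more tool, called after "Call:" as name(argument=value, ...), one argument or row to a line, values as JSON. servo_tool: Moves the arm, as the interface text tells. Its arguments: {"type":"object","properties":{"plan":{"type":"string"},"jaw":{"type":"number"},"force":{"type":"number"}},"required":["plan"]}

```bash
mkdir -p pics; cat > h.py <<'E'
from rig import *
import numpy as np, cv2
def save(c,n): cv2.imwrite(f'pics/{n}.png',cv2.cvtColor(c['pixels'],cv2.COLOR_RGB2BGR))
def ray(c,u,v):
    K=c['mtx'];d=np.array([(u-K[0,2])/K[0,0],(v-K[1,2])/K[1,1]]);s=d.copy()
    for _ in range(10): s=d/(1+c['k1']*(s@s))
    E=c['extrinsics'];R,t=E[:3,:3],E[:3,3]
    return -R.T@t, R.T@np.array([s[0],s[1],1])
def onz(c,u,v,z):
    o,d=ray(c,u,v);return o+d*(z-o[2])/d[2]
def blobs(c,lo,hi,amin=40):
    hsv=cv2.cvtColor(c['pixels'],cv2.COLOR_RGB2HSV)
    m=cv2.inRange(hsv,np.array(lo),np.array(hi))
    n,_,st,ce=cv2.connectedComponentsWithStats(m)
    return [(int(st[i,4]),ce[i].round(1).tolist()) for i in range(1,n) if st[i,4]>=amin]
E
python3 - <<'E'
from h import *
for n in('scene','top'):
    c=capture(n);save(c,n+'0')
    E=c['extrinsics'];print(n,(-E[:3,:3].T@E[:3,3]).round(3))
    for nm,lo,hi in[('blue',(100,120,60),(130,255,255)),('green',(45,100,50),(85,255,255)),('yel',(22,120,120),(35,255,255)),('or',(8,150,120),(20,255,255)),('red',(0,150,90),(6,255,255))]:
        print(nm,[(a,p,onz(c,*p,0.138).round(4).tolist()) for a,p in blobs(c,lo,hi)])
print(state())
E
```

```text
scene [ 0.072 -0.624  0.783]
blue []
green []
yel [(195, [546.3, 13.8], [2.3946, 0.3615, 0.138]), (193, [625.4, 23.2], [2.6358, 0.0648, 0.138]), (56, [612.3, 37.4], [2.3543, 0.0182, 0.138]), (41, [616.2, 49.0], [2.2193, -0.0527, 0.138]), (42, [625.3, 64.4], [2.0774, -0.1453, 0.138])]
or [(43, [487.2, 69.1], [1.5628, 0.158, 0.138]), (171, [630.1, 211.3], [1.1419, -0.5188, 0.138])]
red [(352, [537.2, 92.2], [1.5392, -0.0536, 0.138]), (470, [431.8, 135.8], [1.0339, -0.0077, 0.138]), (4947, [567.5, 194.8], [1.08, -0.3884, 0.138]), (73, [356.2, 228.1], [0.6052, -0.1445, 0.138]), (220, [411.8, 276.0], [0.5912, -0.3121, 0.138]), (121, [190.1, 286.3], [0.2532, -0.0593, 0.138])]
top [ 0.418 -0.175  1.051]
blue [(92, [113.8, 3.8], [0.8305, 0.1071, 0.138]), (96, [140.9, 27.9], [0.7935, 0.0661, 0.138]), (125, [43.4, 76.7], [0.7188, 0.2093, 0.138]), (117, [402.2, 124.2], [0.6465, -0.3246, 0.138]), (55, [159.9, 216.2], [0.5097, 0.0347, 0.138]), (59, [104.5, 270.1], [0.4311, 0.1143, 0.138]), (207, [366.5, 279.5], [0.415, -0.2684, 0.138]), (56, [108.6, 308.0], [0.3761, 0.1075, 0.138])]
green [(177, 
[... 1057 characters left out ...]
)]
{'clock': 0.1, 'joint_pos': array([-1.29249874e+00,  5.28395324e-01,  1.43377812e+00,  2.39050832e-05,
        1.18139382e+00, -1.78527668e-01]), 'qd': array([-0.00130462,  0.00108893, -0.00389269,  0.00061759,  0.00141181,
       -0.00297444]), 'joint_torque': array([-5.01298873e-04, -4.43306851e+01, -1.78585571e+01, -2.36435808e-04,
        3.91447407e-03,  4.99557345e-06]), 'tool_pos': array([ 0.2755257 , -0.56027458,  0.23041662]), 'ee_rot': array([-9.86628542e-04,  9.74027608e-01,  2.26427127e-01, -3.81917846e-05]), 'force': array([ 0.92176071,  0.06191777, -0.02591908]), 'ft_torque': array([ 0.0058509 , -0.04808397, -0.04437944]), 'grip_force': 0.0, 'grip_width': 1.0030772713266296}
```

```bash
python3 - <<'E'
import cv2
a=cv2.imread('pics/top0.png')[90:340,170:500]
cv2.imwrite('pics/top0c.png',cv2.resize(a,None,fx=2.4,fy=2.4,interpolation=cv2.INTER_CUBIC))
E
```

```text
(no output)
```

View pics/top0c.png

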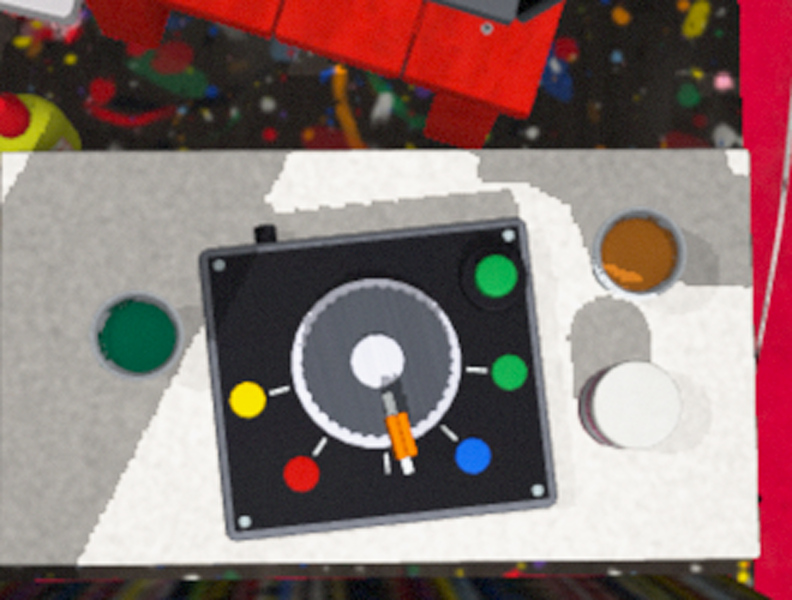

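View pics/scene0.png

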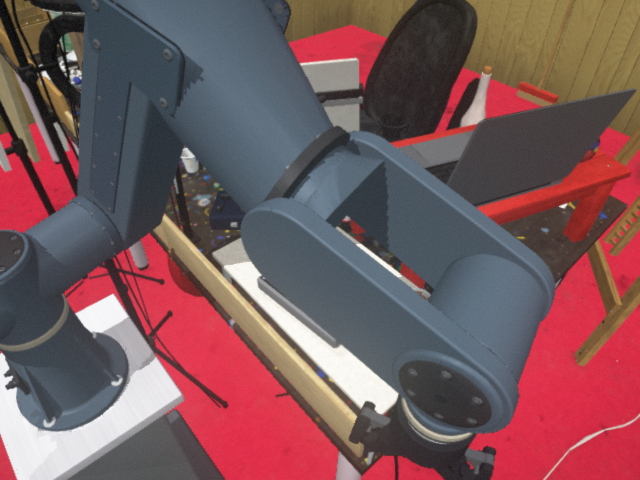

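The top view shows the console turned about 5°, with yellow, red, blue and green clockwise from the left. Blue is at full pixel (366,280), the tab at (337,271), the button at (376,205) and the dial centre near (327,241). The arm hides the console in the scene view.

```bash
cat > m.py <<'E'
from h import *
from scipy.optimize import least_squares
A=dict(blue=.7,green=1.4,red=-.7,yel=-1.4)
P=dict(blue=(.4150,-.2684),green=(.4663,-.2916),red=(.4047,-.1635),yel=(.4502,-.1309))
f=lambda p:np.concatenate([[p[0]-.082*np.cos(A[k]+p[2])-P[k][0],p[1]-.082*np.sin(A[k]+p[2])-P[k][1]] for k in A])
r=least_squares(f,[.48,-.21,0]);cx,cy,yaw=r.x
E
python3 - <<'E'
from m import *
print(r.x,abs(r.fun).max())
c=capture('top')
b=blobs(c,(8,150,100),(20,255,255));print([(x,onz(c,*x[1],.185)) for x in b])
print('button',onz(c,376,204.7,.157))
t=onz(c,336.8,271.2,.183);print('tab angle',np.arctan2(cy-t[1],cx-t[0])-yaw, np.hypot(cy-t[1],cx-t[0]))
hsv=cv2.cvtColor(c['pixels'],cv2.COLOR_RGB2HSV)
m=cv2.inRange(hsv,(0,0,170),(180,60,255));n,_,st,ce=cv2.connectedComponentsWithStats(m)
for i in range(1,n):
    p=onz(c,*ce[i],.14)
    if st[i,4]>8 and abs(p[0]-cx)<.1 and abs(p[1]-cy)<.1: print(st[i,4],ce[i].round(1),np.arctan2(cy-p[1],cx-p[0])-yaw,np.hypot(cy-p[1],cx-p[0]))
E
```

```text
[ 0.47218958 -0.20981243  0.09898364] 0.00017753229434974704
[((169, [313.4, 134.9]), array([ 0.6195373 , -0.19076055,  0.185     ])), ((713, [435.6, 195.4]), array([ 0.53286611, -0.36256573,  0.185     ])), ((175, [336.7, 271.3]), array([ 0.42686934, -0.22208823,  0.185     ])), ((42, [55.7, 321.7]), array([0.36004838, 0.16487162, 0.185     ]))]
button [ 0.5232798  -0.28150005  0.157     ]
tab angle 0.1715548562172607 0.04686680660070294
29638 [330.7 240.2] 1.6155833825331427 0.006316205961347781
12 [381.5 187.5] 2.235315214217595 0.11379120220085179
431 [307.8 248.1] -1.3012438494913123 0.029411457700419336
13 [347.7 214.7] 2.353378221768254 0.049777199360057256
229 [354.6 248.4] 1.2038759362477462 0.042926501244095874
375 [326.7 239.8] 2.7889261204097084 0.001490172384177899
15 [368.3 243.5] 1.401181948280352 0.061721955942969024
12 [286.2 252.2] -1.3993380941643856 0.061457937726520244
19 [332.1 257.7] 0.21313664046981345 0.02622966591476776
14 [303.  275.5] -0.6990914925249682 0.061460013564879554
13 [330.6 281.9] -0.005369389579509512 0.06062125690898022
27 [339.3 283.5] 0.18491216026001495 0.06538387261635696
14 [393.5 293.7] 0.7971733833994323 0.12516355427795794
14 [271.5 306.7] -0.7996007642976379 0.1253672679140954
```

Call:
servo_tool(
  plan="16 40 10 0;32 80 20 0;47 120 20 -3;62 160 20 -6;77 200 20 -10",
  jaw=0,
  force=20,
)

```text
clock: 0.57
tool_pos: [0.35, -0.3667, 0.2513]
ee_rot: [-0.0, 0.99, 0.139, 0.0]
force: [1.1, -0.1, 0.1]
grip_width: 0.301
grip_force: 0.0
```

Call:
servo_tool(
  plan="16 41 0 0;32 82 0 0;47 123 0 0;65 168 0 0;65 168 0 0",
)

```text
clock: 0.98
tool_pos: [0.4148, -0.1951, 0.2511]
ee_rot: [-0.002, 0.99, 0.142, -0.0]
force: [-0.5, -0.0, 0.2]
grip_width: -0.002
grip_force: 0.0
```

```bash
python3 - <<'E'
from h import *
s=state();print(s['clock'],s['tool_pos'],s['ee_rot'],s['force'],s['grip_width'],s['joint_pos'])
q=s['ee_rot'];print('toolx deg',2*np.degrees(np.arctan2(q[2],q[1])))
for n in('wrist','top'):
    c=capture(n);save(c,n+'1')
E
```

```text
0.9833 [ 0.41480353 -0.19513613  0.25107584] [-1.76494429e-03  9.89802602e-01  1.42434577e-01 -2.90954237e-04] [-0.52617181 -0.0033101   0.15465148] -0.0024450494031902437 [-0.68559115  0.27671932  1.80848152  0.00224445  1.05938751  0.59826206]
toolx deg 16.377524985489803
```

View pics/wrist1.png

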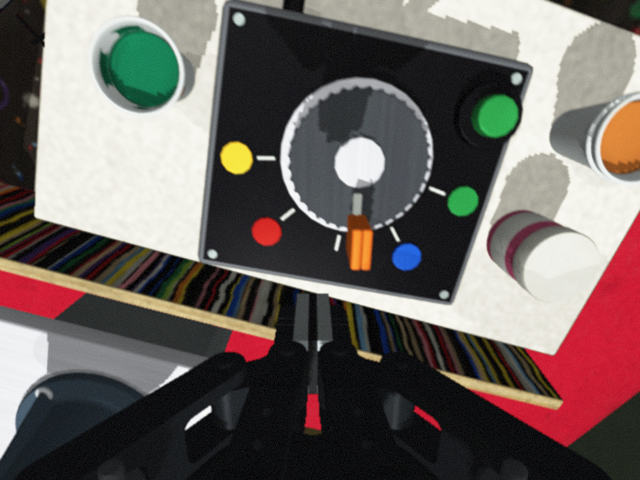

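Wrist view: the closed fingers (around (312,310)) are to the left of the tab (360,245), and blue is at (406,257). Descending.

Call:
servo_tool(
  plan="0 0 -30 0;0 0 -60 0;0 0 -80 0;0 0 -88 0;0 0 -88 0",
)

```text
clock: 1.5
tool_pos: [0.4136, -0.2008, 0.1616]
ee_rot: [-0.001, 0.99, 0.14, -0.002]
force: [0.5, -0.9, 0.5]
grip_width: 0.003
grip_force: 0.0
```

```bash
cat > w.py <<'E'
from m import *
s=state();p=s['tool_pos'];q=s['ee_rot'];print(s['clock'],p,s['force'],'toolx',2*np.degrees(np.arctan2(q[2],q[1])))
c=capture('wrist')
for k,lo,hi in[('or',(5,150,80),(20,255,255))]:
    for a,u in blobs(c,lo,hi,150):
        t=onz(c,*u,.18);print(k,a,u,t,'ang',np.arctan2(cy-t[1],cx-t[0])-yaw,np.hypot(cy-t[1],cx-t[0]))
# tool location in dial polar frame: radial along pointer & tangential gap
for phi in (.275,.45,.6,.8):
    R=np.array([-np.cos(phi),-np.sin(phi)]);T=np.array([np.sin(phi),-np.cos(phi)]);d=p[:2]-[cx,cy]
    print(phi,'rad',d@R,'tan',d@T)
E
python3 - <<'E'
from w import *
save(c,'wrist2')
E
```

```text
1.5 [ 0.41364743 -0.20081079  0.16159585] [ 0.45982365 -0.87089566  0.47374435] toolx 16.100784796932135
or 3513 [373.9, 311.7] [ 0.42934246 -0.21966025  0.18      ] ang 0.1269291565532309 0.04396424807070929
or 269 [127.5, 347.2] [ 0.38646952 -0.13041213  0.18      ] ang -0.8461268171359234 0.11684320313359632
0.275 rad 0.053898069750798944 tan -0.024560345059359584
0.45 rad 0.048798703742419756 tan -0.03356931612881538
0.6 rad 0.04323421099056792 tan -0.040484756048664194
0.8 rad 0.03432932581960267 tan -0.048267068080300436
```

View pics/wrist2.png

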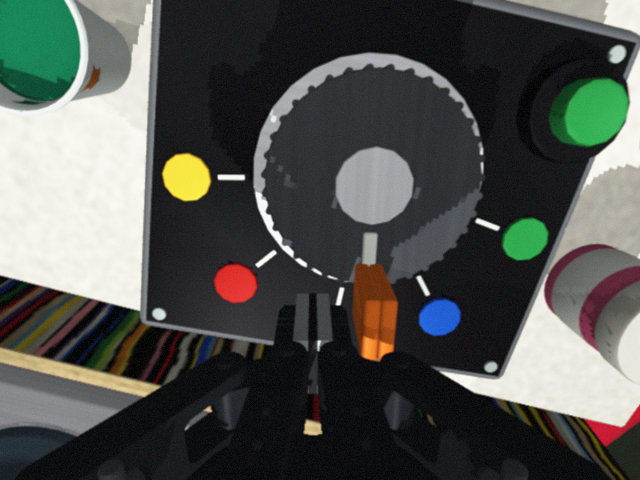

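Call:
servo_tool(
  plan="0 0 0 0;0 0 0 0",
)

```text
clock: 1.72
tool_pos: [0.4156, -0.2016, 0.1645]
ee_rot: [0.001, 0.99, 0.14, 0.001]
force: [0.9, -0.0, -0.5]
grip_width: -0.004
grip_force: 0.0
```

```bash
python3 - <<'E'
from w import *
def pos(phi,off,rad=.047):
    return np.array([cx-rad*np.cos(phi)-off*np.sin(phi),cy-rad*np.sin(phi)+off*np.cos(phi)])
for off in(.016,.02):
  for ph in (.28,.4,.5,.6,.7,.75,.8): print(off,ph,((pos(ph,off)-p[:2])*1000).round(1),'turn',round(np.degrees(ph)-16.1,1))
E
```

```text
1.7167 [ 0.41562187 -0.20162295  0.16447372] [ 0.94880662 -0.02241411 -0.50009501] toolx 16.145965900217817
or 3348 [369.3, 311.8] [ 0.42913782 -0.21970936  0.18      ] ang 0.12697504421286238 0.04417469220213418
or 228 [128.4, 344.8] [ 0.38751038 -0.1305008   0.18      ] ang -0.8516625502135815 0.11602112124080678
0.275 rad 0.05221835727095749 tan -0.023242546857710294
0.45 rad 0.04737408567640341 tan -0.03197919365517222
0.6 rad 0.04206321478265132 tan -0.03869959667307609
0.8 rad 0.0335363279919554 tan -0.04628485200717625
0.016 0.28 [ 7.  -5.8] turn -0.1
0.016 0.4 [  7.  -11.8] turn 6.8
0.016 0.5 [  7.7 -16.7] turn 12.5
0.016 0.6 [  8.7 -21.5] turn 18.3
0.016 0.7 [ 10.3 -26.2] turn 24.0
0.016 0.75 [ 11.3 -28.5] turn 26.9
0.016 0.8 [ 12.3 -30.8] turn 29.7
0.02 0.28 [ 5.9 -2. ] turn -0.1
0.02 0.4 [ 5.5 -8.1] turn 6.8
0.02 0.5 [  5.7 -13.2] turn 12.5
0.02 0.6 [  6.5 -18.2] turn 18.3
0.02 0.7 [  7.7 -23.2] turn 24.0
0.02 0.75 [  8.5 -25.6] turn 26.9
0.02 0.8 [  9.5 -28. ] turn 29.7
```

Call:
servo_tool(
  plan="3 -1 0 0;6 -3 0 1;6 -6 0 4;6 -9 0 8;6 -13 0 12",
)

```text
clock: 2.18
tool_pos: [0.4207, -0.2127, 0.1637]
ee_rot: [-0.001, 0.969, 0.246, -0.0]
force: [-0.4, 3.4, 0.7]
grip_width: 0.0
grip_force: 1.3
```

Call:
servo_tool(
  plan="0 0 0 0;0 0 0 0",
)

```text
clock: 2.35
tool_pos: [0.4211, -0.2136, 0.1636]
ee_rot: [0.0, 0.97, 0.243, 0.0]
force: [-0.2, 1.1, 0.6]
grip_width: -0.001
grip_force: 0.4
```

```bash
cat > v.py <<'E'
from m import *
s=state();p=s['tool_pos'];q=s['ee_rot'];print(s['clock'],p,s['force'],'toolx',2*np.degrees(np.arctan2(q[2],q[1])))
for n in('wrist','top'):
    c=capture(n);hsv=cv2.cvtColor(c['pixels'],cv2.COLOR_RGB2HSV)
    print(n,[(b[0],b[1],onz(c,*b[1],.18).round(4)) for b in blobs(c,(5,150,80),(20,255,255),60)])
    m=cv2.inRange(hsv,(0,0,150),(180,60,255));k,_,st,ce=cv2.connectedComponentsWithStats(m)
    for i in range(1,k):
        t=onz(c,*ce[i],.14);r_=np.hypot(cy-t[1],cx-t[0]);a=np.arctan2(cy-t[1],cx-t[0])-yaw
        if st[i,4]>5 and .05<r_<.08: print(n,'white',st[i,4],ce[i].round(1),'ang',a.round(3),r_.round(4))
save(capture('wrist'),'wlast')
E
python3 v.py
```

```text
2.35 [ 0.42113539 -0.2135939   0.16357515] [-0.24992713  1.09352266  0.57818702] toolx 28.096756129993956
wrist [(118, [106.3, 36.1], array([ 0.4835, -0.1069,  0.18  ])), (2512, [363.2, 316.4], array([ 0.4359, -0.2269,  0.18  ])), (235, [85.5, 307.5], array([ 0.3882, -0.1294,  0.18  ]))]
wrist white 136 [224.4 163.4] ang -1.402 0.0626
wrist white 119 [242.3 249.8] ang -0.722 0.062
wrist white 104 [458.6 258.4] ang 1.387 0.0589
wrist white 34 [292.  273.4] ang -0.284 0.051
wrist white 10 [305.1 281.3] ang -0.132 0.051
wrist white 90 [387.7 304.5] ang 0.67 0.0595
top [(210, [313.5, 134.8], array([ 0.6208, -0.191 ,  0.18  ])), (719, [435.6, 195.3], array([ 0.5337, -0.3637,  0.18  ]))]
top white 6 [370.5 243.5] ang 1.405 0.065
```

View pics/wlast.png

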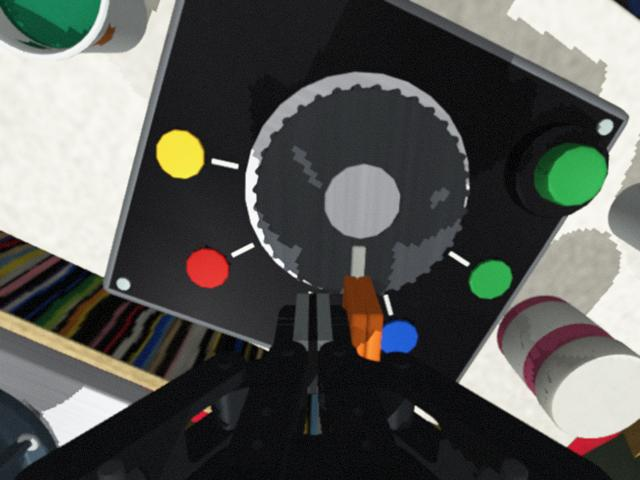

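The view shows the fingers flat on the tab at (362,315), with the pointer still about 18° short of blue (400,337). The half-thickness offset matches (20.7 mm).

Call:
servo_tool(
  plan="0 -3 0 4;1 -6 0 7;1 -9 0 11;2 -12 0 15;3 -15 0 17.5",
)

```text
clock: 2.92
tool_pos: [0.4232, -0.2277, 0.1632]
ee_rot: [-0.001, 0.921, 0.389, -0.0]
force: [-0.7, 3.3, 1.3]
grip_width: -0.002
grip_force: 1.2
```

Call:
servo_tool(
  plan="0 0 0 0;0 0 0 0;0 0 0 0",
)

```text
clock: 3.17
tool_pos: [0.4238, -0.2283, 0.1633]
ee_rot: [-0.0, 0.922, 0.388, -0.0]
force: [0.0, 0.5, -0.2]
grip_width: -0.003
grip_force: 0.5
```

```bash
python3 v.py; python3 - <<'E'
from m import *
p=state()['tool_pos'];d=p[:2]-[cx,cy]
from scipy.optimize import brentq
print('phi from contact',brentq(lambda f:d@[np.sin(f),-np.cos(f)]+.0207,0.3,1.2),'target',.7+yaw)
E
```

```text
3.1667 [ 0.4237771  -0.22834635  0.16325736] [ 8.96713471e-05  4.63838830e-01 -2.01106027e-01] toolx 45.61235058689111
wrist [(282, [44.9, 225.0], array([ 0.3852, -0.128 ,  0.18  ])), (2590, [364.0, 316.5], array([ 0.4423, -0.2364,  0.18  ])), (817, [621.9, 463.0], array([ 0.4761, -0.3812,  0.18  ]))]
wrist white 155 [239.2 122.4] ang -1.399 0.0627
wrist white 128 [229.  214.2] ang -0.721 0.0624
wrist white 34 [292.5 271.9] ang -0.001 0.0507
wrist white 106 [276.2 284.1] ang -0.035 0.0611
wrist white 100 [433.1 283.9] ang 1.382 0.0588
wrist white 19 [306.9 281.1] ang 0.169 0.0507
top [(208, [313.5, 134.7], array([ 0.621, -0.191,  0.18 ])), (719, [435.6, 195.4], array([ 0.5335, -0.3636,  0.18  ]))]
top white 15 [285.7 252.4] ang -1.397 0.0622
top white 9 [302. 277.] ang -0.699 0.0641
phi from contact 0.7759713077984854 target 0.7989836392021756
```

View pics/wlast.png

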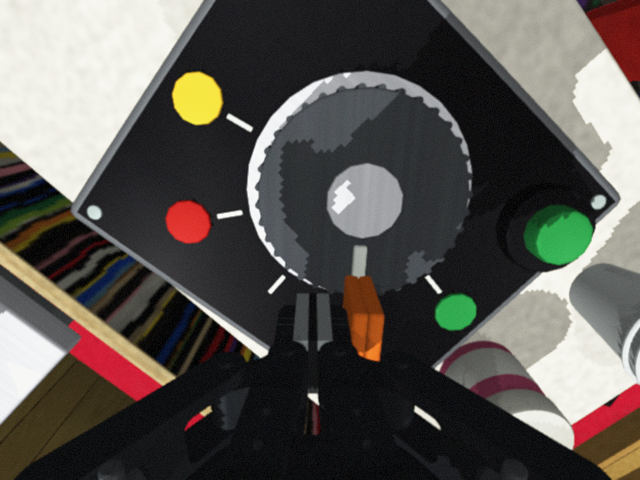

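Pointer is nearly at blue, which is hidden behind the tab. I'll back off along the face, rise and check.

Call:
servo_tool(
  plan="-5 5 0 0;-10 10 0 0;-10 10 30 0;-10 10 65 0;-10 10 100 -5",
)

```text
clock: 3.73
tool_pos: [0.4126, -0.2175, 0.2638]
ee_rot: [-0.001, 0.938, 0.347, -0.001]
force: [-0.1, -1.0, -0.7]
grip_width: 0.003
grip_force: 0.0
```

Call:
servo_tool(
  plan="0 20 0 -7;0 40 0 -14;0 40 0 -21;0 40 0 -28;0 40 0 -28",
)

```text
clock: 4.15
tool_pos: [0.4133, -0.1778, 0.2635]
ee_rot: [0.0, 0.994, 0.11, 0.0]
force: [-0.3, -0.8, -0.4]
grip_width: -0.004
grip_force: 0.0
```

```bash
cat > k.py <<'E'
from m import *
s=state();print(s['clock'],s['tool_pos'],s['force'],s['joint_pos'].round(2))
for n in('wrist','top'):
    c=capture(n);save(c,n+'_k')
    for k,lo,hi,z in[('blue',(100,120,60),(130,255,255),.138),('or',(5,150,80),(20,255,255),.18),('green',(45,100,50),(85,255,255),.157)]:
        for a,u in blobs(c,lo,hi,100):
            t=onz(c,*u,z)
            if abs(t[0]-cx)<.11 and abs(t[1]-cy)<.11: print(n,k,a,u,t.round(4),'ang',np.arctan2(cy-t[1],cx-t[0])-yaw,np.hypot(cy-t[1],cx-t[0]))
E
python3 k.py
```

```text
4.15 [ 0.41328616 -0.1778095   0.26348228] [-0.25749588 -0.76333629 -0.40204644] [-0.66  0.25  1.81 -0.    1.08  0.7 ]
wrist blue 296 [426.9, 253.2] [ 0.4103 -0.2688  0.138 ] ang 0.6626490234150699 0.08546067225204797
wrist or 1132 [416.2, 226.6] [ 0.4394 -0.2391  0.18  ] ang 0.629451227003602 0.0440071621866736
wrist or 129 [215.0, 282.9] [ 0.3717 -0.1184  0.18  ] ang -0.837367553607814 0.13581059404394477
wrist green 1506 [504.8, 108.3] [ 0.5224 -0.279   0.157 ] ang 2.0993570481962958 0.08550109070435442
wrist green 721 [477.7, 191.4] [ 0.4673 -0.281   0.157 ] ang 1.4028604269516995 0.07135513820687797
top green 278 [376.0, 204.7] [ 0.5233 -0.2815  0.157 ] ang 2.090997085415172 0.08803025546384484
top green 198 [381.7, 244.6] [ 0.4653 -0.289   0.157 ] ang 1.3846571169365174 0.07950645233223481
```

View pics/wrist_k.png

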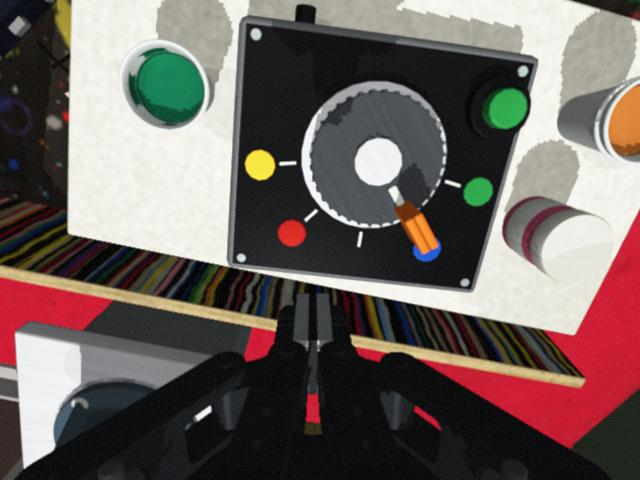

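The tab lies over the line to blue (427,253). Both the contact estimate and the view give a dial angle of about 0.675 against 0.70, so it is about 2 mm off. Next is the button at (0.523, -0.281).

Call:
servo_tool(
  plan="25 -24 0 0;50 -48 0 0;75 -72 0 0;110 -103 0 0;110 -103 0 0",
)

```text
clock: 4.67
tool_pos: [0.5286, -0.2872, 0.263]
ee_rot: [0.003, 0.994, 0.111, 0.002]
force: [0.7, -1.0, 1.0]
grip_width: -0.001
grip_force: 0.0
```

Call:
servo_tool(
  plan="0 0 -30 0;0 0 -60 0;0 0 -85 0;0 0 -97 0;0 0 -97 0",
)

```text
clock: 5.08
tool_pos: [0.5213, -0.2799, 0.1625]
ee_rot: [-0.003, 0.994, 0.111, -0.003]
force: [0.4, 0.7, -0.7]
grip_width: -0.0
grip_force: 0.0
```

```bash
python3 k.py
```

```text
5.0833 [ 0.52129603 -0.27992165  0.16250597] [ 0.35192077  0.6721106  -0.65870374] [-0.68  0.57  1.58 -0.    1.    0.67]
wrist or 126 [198.2, 416.8] [ 0.468  -0.2399  0.18  ] ang 1.3323656149264003 0.030375453325763933
wrist green 1395 [320.1, 285.7] [ 0.5305 -0.2802  0.157 ] ang 2.163764641660354 0.091371843439641
```

View pics/top_k.png

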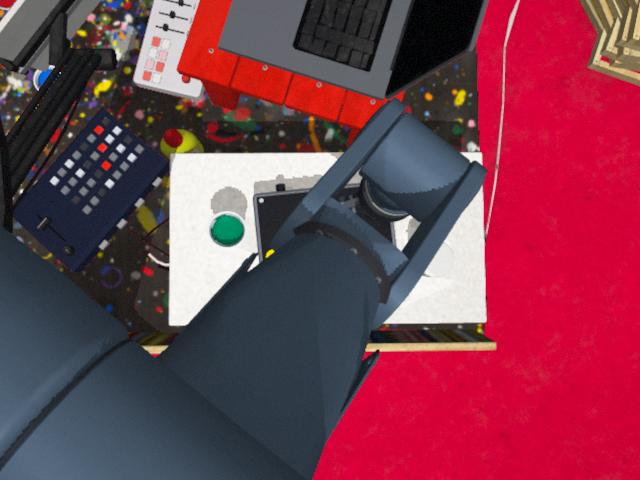

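The arm covers the console in the top view, and the tool is centred over the button. Pressing.

Call:
servo_tool(
  plan="0 0 -5 0;0 0 -9 0;0 0 -13 0;0 0 -15 0;0 0 -15 0",
)

```text
clock: 5.6
tool_pos: [0.5245, -0.2821, 0.152]
ee_rot: [0.001, 0.994, 0.11, 0.001]
force: [0.3, -1.1, 4.8]
grip_width: -0.003
grip_force: 2.1
```

Call:
servo_tool(
  plan="0 0 0 0;0 0 0 0",
)

```text
clock: 5.77
tool_pos: [0.5245, -0.2821, 0.1521]
ee_rot: [0.001, 0.994, 0.11, 0.001]
force: [0.5, -0.9, 5.1]
grip_width: -0.005
grip_force: 2.1
```

Call:
servo_tool(
  plan="0 0 -1.5 0;0 0 -3 0;0 0 -3 0;0 0 -3 0",
)

```text
clock: 6.1
tool_pos: [0.5246, -0.2822, 0.1509]
ee_rot: [0.001, 0.994, 0.11, 0.001]
force: [-1.8, 0.7, 15.6]
grip_width: -0.001
grip_force: 7.8
```

Call:
servo_tool(
  plan="0 0 10 0;0 0 30 0;0 0 60 0;0 0 100 0;0 0 110 0",
)

```text
clock: 6.52
tool_pos: [0.5256, -0.2827, 0.2633]
ee_rot: [0.003, 0.994, 0.11, 0.003]
force: [0.6, -1.2, 0.3]
grip_width: 0.001
grip_force: 0.0
```

Call:
servo_tool(
  plan="-20 30 0 0;-40 60 0 0;-60 90 0 0;-80 125 0 0;-80 160 0 0",
)

```text
clock: 6.93
tool_pos: [0.4387, -0.1189, 0.2571]
ee_rot: [-0.002, 0.994, 0.109, -0.003]
force: [0.2, 0.2, -0.4]
grip_width: -0.002
grip_force: 0.0
```

Call:
servo_tool(
  plan="-10 35 0 0;-20 70 0 0;-20 70 0 0;-20 70 0 0",
)

```text
clock: 7.27
tool_pos: [0.4222, -0.0495, 0.2578]
ee_rot: [-0.001, 0.994, 0.112, -0.001]
force: [0.8, -0.1, 0.1]
grip_width: 0.001
grip_force: 0.0
```

```bash
python3 k.py; python3 - <<'E'
import cv2
a=cv2.imread('pics/top_k.png')[150:340,170:500]
cv2.imwrite('pics/topf.png',cv2.resize(a,None,fx=2.4,fy=2.4,interpolation=cv2.INTER_CUBIC))
E
```

```text
7.2667 [ 0.42217549 -0.04951182  0.2578036 ] [ 0.84458874 -0.11761955  0.10843349] [-0.38  0.22  1.87 -0.    1.05  0.97]
wrist blue 343 [573.2, 297.9] [ 0.4106 -0.266   0.138 ] ang 0.6403160511684873 0.08335158844129982
wrist or 1845 [592.8, 281.8] [ 0.4393 -0.236   0.18  ] ang 0.5735158677527848 0.04199025489217935
wrist green 484 [630.0, 242.8] [ 0.4668 -0.2697  0.157 ] ang 1.3823244613858359 0.06014479199871847
top blue 201 [366.7, 279.6] [ 0.4149 -0.2687  0.138 ] ang 0.6996410361042843 0.08213664133838337
top or 188 [350.9, 263.3] [ 0.438  -0.2424  0.18  ] ang 0.662575312700593 0.04722801051433087
top green 279 [375.9, 204.7] [ 0.5233 -0.2814  0.157 ] ang 2.091962271028624 0.0879121786302808
top green 196 [381.8, 244.6] [ 0.4653 -0.2892  0.157 ] ang 1.3848061063865822 0.07965083023833479
```

View pics/topf.png

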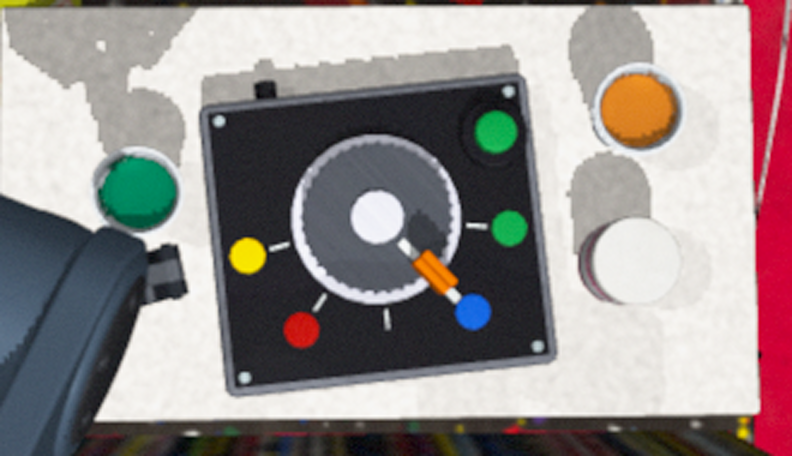

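The top view shows the pointer on the blue disc (473,312), at 0.66–0.68 against 0.70, or 2–3 mm off. The button is up at (496,132), the cups and jar have not moved, and the arm is clear. Handing in.

```bash
python3 -c "
from rig import *
print(hand_in())"
```

```text
the job is handed in; nothing more can be done
None
```

The job is handed in: the dial points at the blue disc (about 2–3 mm off its centre), the green button was pressed fully down and is up again, and the cups and jar did not move; no verdict came back from the hand-in.

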